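# Lay the rosette press mould face up

## Robot

A 6-joint arm with a two-finger parallel gripper is mounted at the origin on the work surface. World frame = base frame: x ahead of the robot, y to its left, z up, the work surface at z = 0. Lengths are in m, angles in degrees, forces in N, time in s.
With the tool pointing down it reaches from about 0.35 to 1 m from the base axis. Payload 7.1 kg.
Tool frame: the origin (TCP) lies midway between the tips of the shut fingers; the grasp point (between the pads) lies 19 mm behind it; z points along the fingers, x is the direction in which the jaws open and shut, and the axes are right-handed (so a half turn about z gives the same grasp; the last joint's range is limited). The gripper opens to 85 mm and grips with 20 to 120 N. Pads are 22 mm wide; open, the fingers measure 114 mm over their backs; the gripper's body (76 mm by 85 mm) begins 54 mm behind the grasp point. The pads swing forward as they close: fully open they stand 13 mm farther back than shut.
Start: joints at [67.093, 24.242, 93.386, -0, 62.372, -1.089], TCP at [0.232, 0.58, 0.231] pointing down, gripper open.
Joint ranges: [-172.04, 172.04], [-51.8, 120.97], [4.93, 147.93], [-75.15, 255.16], [6.16, 154.13], [-145.62, 145.62]. Speed limits (degrees/s): [136.94, 136.94, 172.46, 180, 180, 180].

## Interface

Orientations are given as [roll, pitch, yaw] about the fixed x, y, z axes, in that order (R = Rz(yaw) Ry(pitch) Rx(roll)).
In Python, from bench import manip gives the robot as it stands.
- The arm moves only by the tool jog_arm, never from a script. Its arguments are lists of equal length, an entry for each row: "dp": the shift along the tool's x, y, z in cm, a list of three; "dr": the turn, a rotation vector about the tool's x, y, z in rad, a list of three; "jaw": the finger opening in cm, from 0 to 8.54. A call has 1 to 8 rows; each row is the pose to reach, as a shift and turn from the pose commanded when the call began, along the tool's axes at that moment; what a row does not reach only later rows make up. A row lasts 1/10 s, in which the tool goes at most 50 mm and 8.59 degrees, less where a joint would pass 70% of its speed; a pose out of reach is approached as far as the arm can. A call with a gripper value outside its range is refused whole. The fingers move at their own pace and stop on an object; "squeeze" is the grip in N (left out, the last holds). Time passes only in rows, so rows that repeat a pose let the fingers close. It gives the time, the measured TCP pose, the force and the opening at its end, in the units of the state.
- manip.get_obs(): the state, without advancing time (a new reading comes with each control period).
- manip.read_camera(name): name is "scene" or "top"; returns a dict with "color" (384x512x3 uint8, red, green, blue), "depth" (384x512 float32, m along the optical axis (not along the pixel's ray), 0 where there is no reading), "K" (3x3 intrinsics, pixels), "k1" (the pictures are not rectified: a ray, as slopes to the right and down, at radius r is drawn at 1 + k1 r^2 times it, then the intrinsics apply), "T" (4x4, takes a point from camera to world coordinates). Camera axes: x right, y down, z forward; pixel columns grow to the right and rows downward; lengths in m; the calibration is good to about 2 mm. A picture is of the moment at which its call begins.
- manip.close_job(): hands the job in, once; it reports no verdict.
Trained networks look in a picture, given as the dict that the camera call returned (one of the last four; its "shot" number tells which), for a name from the list of things; names that differ only in an ending like _2 or _b are one class to them, and where a whole thing is asked for, a point or a joint stands for the part that bears it (a point fixed in the world has none). Each returns a list of dicts, best first, with "score" (0 to 1); they miss things now and then, are a little off and sometimes report something else, mostly with a low value. They report only what shows in the picture. A call takes as long as a camera call. They do not tell look-alikes from the thing itself.
- manip.recognise(target, picture): "at" ([x, y, z] in m, in world coordinates, good to about 4 mm: the middle of the surface that is visible of it).
- manip.landmark_of(target, picture): "at" ([x, y, z] in m, in world coordinates, good to about 4 mm: a listed point, or the origin of a listed thing).
The state is a dict: "time_s": time; "joints": joint angles; "joint_vel": joint speeds; "effort": joint torques, N m; "tool_pos": TCP position; "orientation": TCP orientation; "force": force on the tool from outside, world axes, zero at the start; "ft_torque": the same for the moment, N m; "width": opening from 0.0 (shut) to 1.0 (fully open).
Only numpy, scipy, OpenCV 4.12 (cv2) and the standard library are available. Lean on these libraries where they do the work, as an engineer would, in place of code of your own. Each camera call takes 0.05 s, during which the arm holds its last target.

## Task

Two carved wooden press moulds and a clay jar stand in a row on the canvas-covered board. Tip the taller mould, the one with the round rosette carving, a quarter turn over its bottom back edge so that it lies flat on the board with the rosette facing straight up, ready for clay; tip it, do not lift it off the board. Leave the small mould and the jar standing where they are.

Things in the scene. Friction and masses are not known exactly. Their poses are not given: they have to be found in the camera images.
- rosette_mould: Taller light-wood block, 50 deep (x) by 60 wide (y) by 100 mm tall (z), 0.15 to 0.31 kg, loose on end on the board. Origin: centre of its underside. +x points out of the carved face (round 46 mm recess, 7 deep, at mid height), which starts facing away from the robot, within 45 degrees. Pushed level near its top it tips without sliding; past 27 degrees it falls by itself.
- small_mould: The smaller press mould, same wood: 42 mm deep (x) by 46 mm wide (y) by 66 mm tall (z), standing, with a square-cornered recess with three bars in its +x face. Origin: centre of its underside. To be left standing.
- jar: Small terracotta jar, round, 74 mm across at the belly, 60 mm at the rim, 90 mm tall, standing. Origin: centre of its underside. To be left standing.
- board: Grey canvas-covered board, fixed to the bench, 300 (x) by 500 (y) by 18 mm thick. Origin: centre of its underside, at bench height; its top is 18 mm up. The three things stand on it in a row along y, about 160 mm apart in any order, some 50 mm from its middle towards its +x edge; the board is free on the robot's side of the row.
Not all that is in view belongs to the job. What is shaped like the rosette_mould but blue or turquoise is not meant.

How it is judged:
By the outcome, as a careful person would: the job done as asked, in the order asked, and still so for the second after the job is handed in, with the robot touching nothing.
It also fails if it takes over 32 s, if anything falls off the work surface, if the arm or the gripper's body presses on something with over 40 N, if the wrist force passes 120 N, or if a joint passes its speed limit or range.

## Working session

There is one attempt and no reset: what is moved stays moved. The work goes in short steps, Python scripts to look and compute and a tool call to move; the robot and the scene stay as the last step left them, time stands still between calls to the robot, and variables do not carry over. Pictures are saved under pics/ and viewed, and the job is handed in when it is done.

Besides the shell and the picture viewer there is one more tool, called by a JSON object that holds its "method" and its "body". jog_arm: Moves the arm, as the interface text tells. Its arguments: {"type":"object","properties":{"dp":{"type":"array","items":{"type":"array","items":{"type":"number"}}},"dr":{"type":"array","items":{"type":"array","items":{"type":"number"}}},"jaw":{"type":"array","items":{"type":"number"}},"squeeze":{"type":"number"}},"required":["dp","dr","jaw"]}

```bash
mkdir -p pics; cat > h.py <<'E'
import numpy as np,cv2
from bench import manip
def world(p,u,v):
    K,k1,T=p["K"],p["k1"],p["T"]
    d=float(np.median([x for x in p["depth"][int(v)-1:int(v)+2,int(u)-1:int(u)+2].ravel() if x>0] or [0]))
    xd=np.array([(u-K[0,2])/K[0,0],(v-K[1,2])/K[1,1]]);x=xd.copy()
    for _ in range(20): x=xd/(1+k1*(x@x))
    return (T@np.array([x[0]*d,x[1]*d,d,1]))[:3]
def cloud(p):
    K,k1,T=p["K"],p["k1"],p["T"]
    H,W=p["depth"].shape
    v,u=np.mgrid[0:H,0:W]
    a=(u-K[0,2])/K[0,0];b=(v-K[1,2])/K[1,1];x,y=a.copy(),b.copy()
    for _ in range(20):
        s=1+k1*(x*x+y*y);x,y=a/s,b/s
    d=p["depth"]
    return np.stack([x*d,y*d,d],-1)@T[:3,:3].T+T[:3,3]
E
python3 - <<'E'
from h import *
print(manip.get_obs())
for n in("scene","top"):
    p=manip.read_camera(n);cv2.imwrite(f"pics/{n}0.png",p["color"][...,::-1]);print(n,p["T"].round(3),p["K"][0,0])
    np.savez(f"{n}0.npz",**{k:p[k] for k in("color","depth","K","k1","T")})
    for t in("rosette_mould","small_mould","jar"):
        for f in(manip.recognise,manip.landmark_of):
            print(t,f.__name__,[(np.round(q["at"],3),round(q["score"],2)) for q in f(t,p)])
E
```

```text
{'time_s': 0.0, 'joints': array([ 6.70928421e+01,  2.42838806e+01,  9.34324947e+01, -1.11238084e-03,
        6.23730471e+01, -1.08693315e+00]), 'joint_vel': array([-0.03024755,  0.00526384,  0.01121861,  0.13854592, -0.05762963,
        0.00169659]), 'effort': array([ 2.44599159e-04, -5.57373977e+01, -2.81753433e+01,  1.22953393e-04,
        7.06262610e-03,  6.48398532e-05]), 'tool_pos': array([0.23205592, 0.57972107, 0.23054441]), 'orientation': array([-1.79999288e+02,  8.94250398e-02,  6.81802924e+01]), 'force': array([-0.04686028,  0.82437051,  0.18881543]), 'ft_torque': array([ 0.04684218, -0.03435493,  0.0008889 ]), 'width': 0.9993201269257572}
scene [[-0.897  0.254 -0.363  0.892]
 [ 0.442  0.471 -0.764  0.601]
 [-0.023 -0.845 -0.534  0.444]
 [ 0.     0.     0.     1.   ]] 366.0703014633456
rosette_mould call [(array([0.726, 0.07 , 0.071]), 0.98), (array([0.51 , 0.292, 0.067]), 0.55)]
rosette_mould call [(array([0.722, 0.043, 0.002]), 0.86), (array([ 0.486,  0.28 , -0.   ]), 0.83), (array([ 0.552, -0.054,  0.019]), 0.66)]
small_mould call [(array([0.555, 0.126, 0.061]), 0.87)]
s
[... 174 characters left out ...]
0.22 ,  0.017]), 0.82)]
top [[ 0.012 -0.998  0.063  0.551]
 [-1.    -0.013 -0.005  0.054]
 [ 0.006 -0.063 -0.998  0.867]
 [ 0.     0.     0.     1.   ]] 410.44638899227584
rosette_mould call [(array([ 0.55 , -0.048,  0.117]), 0.82), (array([0.492, 0.27 , 0.102]), 0.77), (array([0.72 , 0.042, 0.099]), 0.69)]
rosette_mould call [(array([ 0.73 ,  0.044, -0.002]), 0.92), (array([ 0.554, -0.048,  0.021]), 0.74), (array([0.49 , 0.276, 0.003]), 0.6)]
small_mould call [(array([0.552, 0.112, 0.082]), 0.6)]
small_mould call [(array([0.55 , 0.112, 0.018]), 0.63), (array([ 0.569, -0.221,  0.017]), 0.19)]
jar call [(array([ 0.568, -0.214,  0.106]), 0.91)]
jar call [(array([ 0.569, -0.22 ,  0.015]), 0.9)]
```

View pics/scene0.png

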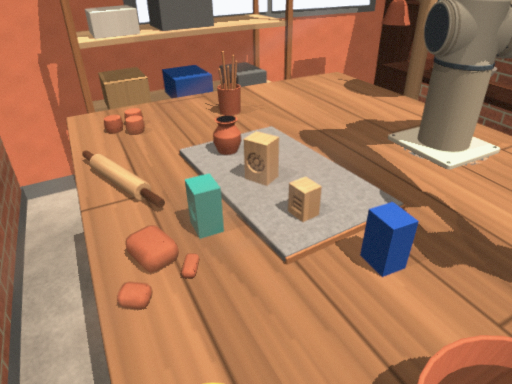

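View pics/top0.png

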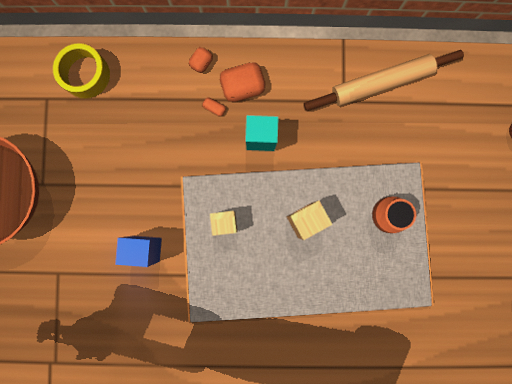

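Candidates for the rosette mould:
- Light-wood block: scene (262,158), top (311,220).
- Teal block: scene (205,205), top (262,132).
- Blue block: scene (390,238), top (138,250).
- Small mould: scene (305,198), top (223,222).

I choose the light-wood block with the round carving, at about (0.553, -0.05). Next I check it in a crop and measure its top face.

```bash
python3 - <<'E'
from h import *
s=dict(np.load("scene0.npz"));t=dict(np.load("top0.npz"))
cv2.imwrite("pics/crop.png",np.hstack([cv2.resize(s["color"][115:235,190:350][...,::-1],(640,480),interpolation=2)]))
for n,p in(("scene",s),("top",t)):
    C=cloud(p).reshape(-1,3)
    b=C[(abs(C[:,0]-.5)<.08)&(abs(C[:,1])<.2)&(C[:,2]<.03)&(C[:,2]>.005)]
    print(n,"board z",np.median(b[:,2]),len(b))
    for nm,x,y,zl in(("ros",.553,-.05,.108),("small",.55,.112,.074)):
        m=C[(abs(C[:,0]-x)<.07)&(abs(C[:,1]-y)<.07)&(C[:,2]>zl)&(C[:,2]<zl+.03)]
        if len(m)<5: print(nm,len(m));continue
        r=cv2.minAreaRect((m[:,:2]*1000).astype(np.float32))
        print(nm,len(m),"z",np.median(m[:,2]).round(4),r,cv2.boxPoints(r).round(1).tolist())
    m=C[(abs(C[:,0]-.553)<.08)&(abs(C[:,1]+.05)<.07)&(C[:,2]>.035)&(C[:,2]<.1)]
    r=cv2.minAreaRect((m[:,:2]*1000).astype(np.float32)); print("sides",len(m),cv2.boxPoints(r).round(1).tolist())
E
```

```text
scene board z 0.018299379929956533 4784
ros 403 z 0.1175 ((551.1507568359375, -49.425086975097656), (52.431095123291016, 61.834537506103516), 28.767879486083984) [[513.2999877929688, -34.900001525878906], [543.0999755859375, -89.0999984741211], [589.0, -63.900001525878906], [559.2999877929688, -9.699999809265137]]
small 420 z 0.0834 ((543.8351440429688, 114.13993072509766), (44.20361328125, 47.510597229003906), 5.957695960998535) [[519.4000244140625, 135.5], [524.2999877929688, 88.19999694824219], [568.2999877929688, 92.80000305175781], [563.4000244140625, 140.10000610351562]]
sides 893 [[513.7000122070312, -38.400001525878906], [586.9000244140625, -65.0999984741211], [600.9000244140625, -26.600000381469727], [527.7000122070312, 0.10000000149011612]]
top board z 0.01834461990198355 13303
ros 909 z 0.1184 ((553.5134887695312, -52.70705032348633), (50.030757904052734, 60.4981689453125), 29.276744842529297) [[516.9000244140625, -38.599998474121094], [546.5, -91.30000305175781], [590.0999755859375, -66.9000015258789], [560.5, -14.100000381469727]]
small 541 z 0.0843 ((545.906005859375, 110.74584197998047), (41.931880950927734, 46.09429168701172), 7.165915012359619) [[522.2000122070312, 131.0], [528.0, 85.30000305175781], [569.5999755859375, 90.5], [563.7999877929688, 136.1999969482422]]
sides 98 [[517.9000244140625, -38.29999923706055], [588.7999877929688, -64.5999984741211], [601.5999755859375, -30.299999237060547], [530.5999755859375, -3.9000000953674316]]
```

View pics/crop.png

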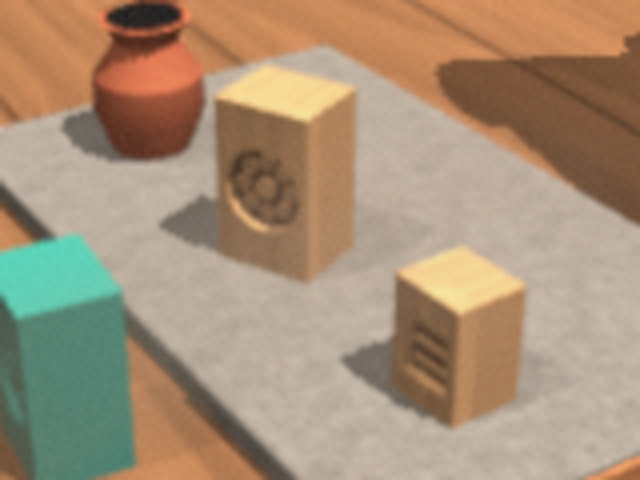

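The crop shows the light-wood block with the round rosette on its +x face. Its yaw is about 29°, its centre (0.552, -0.051), and its top z 0.118 in both views (board 0.018, so 100 mm tall, as stated). My plan is to push level near the top of the carved face along -n, with the two fingertips spread across y, and raise them slightly so they stay above the recess.

{"method": "jog_arm", "body": {"dp": [[-41.9,57,0],[-41.9,57,0],[-41.9,57,0],[-41.9,57,0],[-41.9,57,0],[-41.9,57,0],[-41.9,57,0],[-41.9,57,0]], "dr": [[0,0,2.255],[0,0,2.255],[0,0,2.255],[0,0,2.255],[0,0,2.255],[0,0,2.255],[0,0,2.255],[0,0,2.255]], "jaw": [2.5,2.5,2.5,2.5,2.5,2.5,2.5,2.5]}}

```text
time_s: 1.5
tool_pos: [0.4442, 0.2387, 0.2317]
orientation: [-180.0, -0.0, -0.9]
force: [1.4, 0.1, 0.4]
width: 0.295
```

```bash
cat > rel.py <<'E'
import sys
from h import *
from scipy.spatial.transform import Rotation as R
def rel(p,rpy):
    o=manip.get_obs();A=R.from_euler("xyz",o["orientation"],degrees=True);B=R.from_euler("xyz",rpy,degrees=True)
    print(o["time_s"],o["tool_pos"].round(4),o["orientation"].round(2),o["joints"].round(1),o["force"].round(1),o["width"])
    print("dp cm",(A.inv().apply(np.array(p)-o["tool_pos"])*100).round(2),"dr",(A.inv()*B).as_rotvec().round(3))
a=list(map(float,sys.argv[1:]));rel(a[:3],a[3:])
E
python3 rel.py .605 -.021 .23 180 0 -61
```

```text
1.5 [0.4442 0.2387 0.2317] [-1.7998e+02 -4.0000e-02 -9.2000e-01] [ 26.9  14.1 108.5   0.   57.4  27.8] [1.4 0.1 0.4] 0.29455368583161773
dp cm [16.49 25.71  0.17] dr [-1.000e-03 -0.000e+00  1.049e+00]
```

{"method": "jog_arm", "body": {"dp": [[16.5,25.7,0],[16.5,25.7,0],[16.5,25.7,0],[16.5,25.7,0],[16.5,25.7,0],[16.5,25.7,0],[16.5,25.7,0],[16.5,25.7,0]], "dr": [[0,0,1.049],[0,0,1.049],[0,0,1.049],[0,0,1.049],[0,0,1.049],[0,0,1.049],[0,0,1.049],[0,0,1.049]], "jaw": [2.5,2.5,2.5,2.5,2.5,2.5,2.5,2.5]}}

```text
time_s: 2.3
tool_pos: [0.6064, -0.0199, 0.2311]
orientation: [-180.0, -0.0, -60.9]
force: [-0.6, -0.5, -0.6]
width: 0.291
```

```bash
python3 rel.py .608 -.020 .102 180 0 -61
```

```text
2.3 [ 0.6064 -0.0199  0.2311] [-180.     -0.    -60.91] [-3.  22.7 95.8 -0.  61.5 57.9] [-0.6 -0.5 -0.6] 0.29148595476953554
dp cm [ 0.09 -0.13 12.91] dr [-0.    -0.     0.002]
```

{"method": "jog_arm", "body": {"dp": [[0,0,5],[0,0,9],[0,0,12.8],[0,0,12.8],[0,0,12.8]], "dr": [[0,0,0],[0,0,0],[0,0,0],[0,0,0],[0,0,0]], "jaw": [2.5,2.5,2.5,2.5,2.5]}}

```text
time_s: 2.8
tool_pos: [0.6055, -0.0173, 0.1036]
orientation: [179.9, 0.0, -60.5]
force: [-0.1, 0.2, 1.0]
width: 0.294
```

```bash
python3 - <<'E'
from h import *
for n in("scene","top"):
    p=manip.read_camera(n);cv2.imwrite(f"pics/{n}1.png",p["color"][...,::-1])
a=cv2.imread("pics/scene1.png")[90:240,180:380];b=cv2.imread("pics/top1.png")[130:280,200:400]
cv2.imwrite("pics/c1.png",np.hstack([cv2.resize(a,(400,300)),cv2.resize(b,(400,300))]))
o=manip.get_obs();print(o["tool_pos"],o["orientation"],o["force"],o["time_s"])
E
```

```text
[ 0.60727729 -0.01765044  0.10562395] [-1.79834271e+02 -1.01736156e-01 -6.05575277e+01] [-0.26507197 -0.83798407 -0.28306854] 2.9
```

View pics/c1.png

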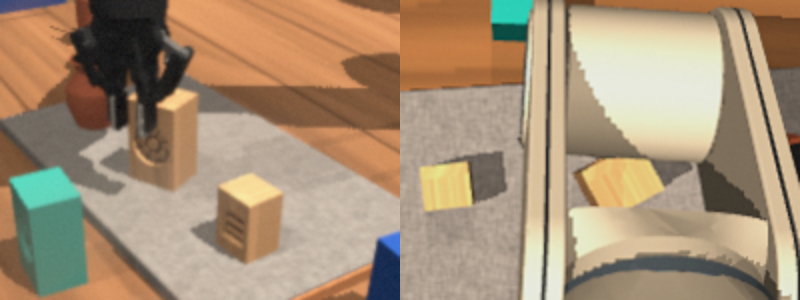

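Fingers stand in front of the carved face, centred on it, with about 27 mm gap. I start the push.

{"method": "jog_arm", "body": {"dp": [[0,1,0],[0,2,0],[0,2.4,0],[0,2.8,0],[0,3.2,-0.1],[0,3.6,-0.25],[0,4,-0.4],[0,4.4,-0.5]], "dr": [[0,0,0],[0,0,0],[0,0,0],[0,0,0],[0,0,0],[0,0,0],[0,0,0],[0,0,0]], "jaw": [2.5,2.5,2.5,2.5,2.5,2.5,2.5,2.5]}}

```text
time_s: 3.7
tool_pos: [0.5674, -0.0399, 0.1085]
orientation: [-180.0, -0.0, -60.7]
force: [0.0, 0.5, 0.8]
width: 0.294
```

```bash
python3 - <<'E'
from h import *
p=manip.read_camera("scene")
a=p["color"][90:240,180:380][...,::-1]
cv2.imwrite("pics/c2.png",cv2.resize(a,(800,600)))
o=manip.get_obs();print(o["tool_pos"],o["orientation"],o["force"],o["time_s"])
E
```

```text
[ 0.56665946 -0.04003382  0.10846206] [ 1.79968519e+02  1.16647712e-02 -6.06767572e+01] [-0.11721927  0.73114471 -0.207688  ] 3.75
```

View pics/c2.png

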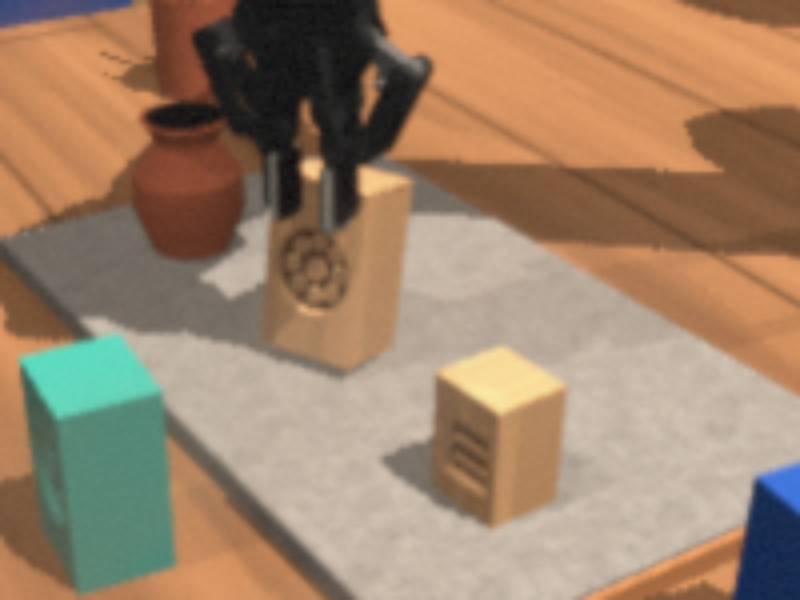

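It tips squarely on its back edge (about 12° now), with the tips above the recess. I continue.

{"method": "jog_arm", "body": {"dp": [[0,0.5,-0.1],[0,1,-0.2],[0,1.5,-0.3],[0,1.9,-0.4],[0,2.3,-0.5],[0,2.7,-0.5],[0,3.1,-0.5],[0,3.4,-0.5]], "dr": [[0,0,0],[0,0,0],[0,0,0],[0,0,0],[0,0,0],[0,0,0],[0,0,0],[0,0,0]], "jaw": [2.5,2.5,2.5,2.5,2.5,2.5,2.5,2.5]}}

```text
time_s: 4.55
tool_pos: [0.5374, -0.0565, 0.1132]
orientation: [180.0, 0.0, -60.7]
force: [-0.7, 0.1, -0.9]
width: 0.291
```

```bash
python3 - <<'E'
from h import *
p=manip.read_camera("scene")
a=p["color"][90:240,180:380][...,::-1]
cv2.imwrite("pics/c3.png",cv2.resize(a,(800,600)))
o=manip.get_obs();print(o["tool_pos"],o["orientation"],o["force"],o["time_s"])
E
```

```text
[ 0.53704281 -0.05661941  0.11321483] [ 1.79965847e+02  1.86468817e-02 -6.06837350e+01] [-0.72553651  0.37931462 -0.68360279] 4.6
```

View pics/c3.png

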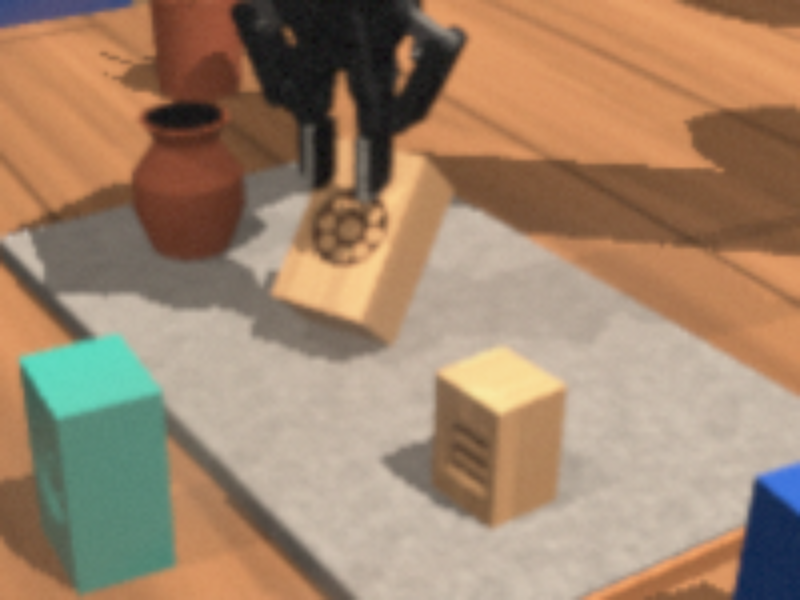

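The block is past its balance point and falling. I nudge a little further, then hold and back up.

{"method": "jog_arm", "body": {"dp": [[0,0.3,-0.1],[0,0.3,-0.1],[0,0.3,-0.1],[0,0.3,-0.1],[0,0.3,-3],[0,0.3,-7],[0,0.3,-10],[0,0.3,-10]], "dr": [[0,0,0],[0,0,0],[0,0,0],[0,0,0],[0,0,0],[0,0,0],[0,0,0],[0,0,0]], "jaw": [2.5,2.5,2.5,2.5,2.5,2.5,2.5,2.5]}}

```text
time_s: 5.4
tool_pos: [0.5381, -0.0581, 0.2176]
orientation: [-179.6, -0.3, -60.7]
force: [0.4, 0.8, 0.9]
width: 0.295
```

```bash
python3 - <<'E'
from h import *
p=manip.read_camera("scene")
a=p["color"][90:240,180:380][...,::-1]
cv2.imwrite("pics/c4.png",cv2.resize(a,(800,600)))
C=cloud(p).reshape(-1,3)
m=C[(abs(C[:,0]-.49)<.09)&(abs(C[:,1]+.08)<.09)&(C[:,2]>.055)&(C[:,2]<.085)]
print(len(m),np.percentile(m[:,2],[5,25,50,75,95]).round(4)); r=cv2.minAreaRect((m[:,:2]*1000).astype(np.float32));print(r)
c=np.c_[m[:,:2],np.ones(len(m))];print("plane",np.linalg.lstsq(c,m[:,2],rcond=None)[0])
for t in("rosette_mould","small_mould","jar"): print(t,[(np.round(q["at"],3),round(q["score"],2)) for q in manip.landmark_of(t,p)])
E
python3 rel.py .3 .4 .25 180 0 0
```

```text
647 [0.0572 0.0631 0.0667 0.0678 0.0687]
((480.48828125, -88.59242248535156), (105.26124572753906, 61.33369445800781), 28.787235260009766)
plane [-0.00553322 -0.04249568  0.06429682]
rosette_mould [(array([0.487, 0.278, 0.001]), 0.84), (array([ 0.525, -0.066,  0.042]), 0.73), (array([0.723, 0.044, 0.002]), 0.59)]
small_mould [(array([0.548, 0.112, 0.021]), 0.88)]
jar [(array([ 0.564, -0.22 ,  0.019]), 0.85)]
5.6 [ 0.5344 -0.0577  0.2122] [ 1.7991e+02  6.0000e-02 -6.0670e+01] [ -7.4  18.4 105.3  -0.   56.4  53.2] [ 0.1  0.7 -0.4] 0.29529380703868646
dp cm [-51.39  -1.97  -3.72] dr [ 1.000e-03  2.000e-03 -1.059e+00]
```

View pics/c4.png

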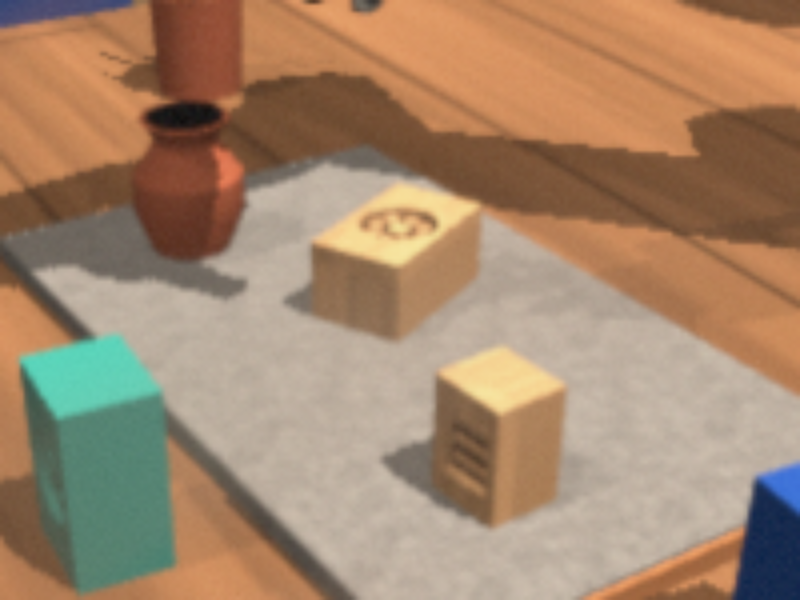

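The mould lies flat at (0.480, -0.089), top at z about 0.068 (board plus 50 mm), with the rosette up and the yaw unchanged at 29°. The small mould and jar haven't moved. I let everything settle, confirm once more and hand in.

{"method": "jog_arm", "body": {"dp": [[0,0,-3],[0,0,-3],[0,0,-3],[0,0,-3],[0,0,-3]], "dr": [[0,0,0],[0,0,0],[0,0,0],[0,0,0],[0,0,0]], "jaw": [2.5,2.5,2.5,2.5,2.5]}}

```text
time_s: 6.1
tool_pos: [0.5345, -0.0577, 0.242]
orientation: [179.9, 0.1, -60.7]
force: [-0.2, -0.5, -0.2]
width: 0.293
```

```bash
python3 - <<'E'
from h import *
p=manip.read_camera("scene")
C=cloud(p).reshape(-1,3)
m=C[(abs(C[:,0]-.49)<.09)&(abs(C[:,1]+.08)<.09)&(C[:,2]>.065)&(C[:,2]<.085)]
print(len(m),cv2.minAreaRect((m[:,:2]*1000).astype(np.float32)))
print("plane",np.linalg.lstsq(np.c_[m[:,:2],np.ones(len(m))],m[:,2],rcond=None)[0],np.median(m[:,2]))
print(manip.get_obs()["force"],manip.get_obs()["tool_pos"],manip.close_job())
E
```

```text
380 ((481.438232421875, -88.34220886230469), (103.77543640136719, 61.28849792480469), 28.39667320251465)
plane [-0.00225406 -0.00310543  0.06831277] 0.06753623525795624
the job is handed in; nothing more can be done
[-0.91989352 -0.48541104 -0.1091591 ] [ 0.53458859 -0.05772591  0.24221165] None
```

I tipped the wooden rosette mould over its bottom back edge, and it now lies flat on the board with the rosette facing up. I pushed level near the top of the carved face with two spread fingertips. It went past its balance point, fell the rest of the way and came to rest. I handed the job in at about 6.2 s of the 32 s allowed.

**Mould:** in the last picture its top is level to within 0.3° at z 0.0675 (board plus 50 mm). Its yaw is still about 28–29°, and it has not moved since landing.

**Small mould and jar:** the picture and detections after the fall put them within about 5 mm of where they started, both upright.

**Gripper:** it was about 17 cm above the mould and touching nothing.

**Checks that disagreed:**
- The first plane fit after the fall showed a 2.4° slope, because it included points from the block's side. Using only points from the top face, it came out level.
- The network also reported the blue and turquoise look-alikes as the rosette mould; I ruled those out by colour and position.

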